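Gauge the shut gap of the capping press with a taper feeler

TASK

Pull the press lever fully down so that the ram is at the bottom of its stroke, then take the taper feeler from the rubber pad and, with it lying flat on the press bed, slide it thin end first squarely under the sprung foot until you feel the foot begin to nip and drag on it with a few newtons. Do not force it in; let go and leave it there lightly nipped and flat on the bed, with the lever still down and the caps, bottle and ring left undisturbed.

Things in the scene. Friction and masses are not known exactly. Their poses are not given: they have to be found in the camera images.
- press: Green iron hand press, fixed; origin on the bench right below its foot, own z up. Steel bed, 40 mm above the bench: own x -70 to 70, own y -240 to 240 mm. Column at own y 122 to 208 mm, 310 mm high; the head overhangs to own y -28 mm, underside 185, top 260 mm above the bench. The feeler goes in along own +y, on own x = 0; the bed is clear from own y -240 to -20 mm.
- ram: Square steel ram; origin: centre of its round collar's underside (46 mm across), 55 mm above the bed with lever up, 30 mm with lever down. Below it hangs a sprung foot, a round-nosed cross bar (7 mm radius, 36 mm long along own x, lowest line at own y 0), screwed out by an unknown amount: lever down, it leaves a gap of about 7 to 14.5 mm over the bed.
- lever (a joint): Angle of the chrome press lever (rad): 0 fully up, 0.9 fully down at its stop; it stays where it is left and takes about 3 to 6 N at the grip bar to move. The ram goes down with it, 25 mm over the whole swing.
- lever_bar (a point): Centre of the lever's black grip bar: 20 mm thick, 84 mm long, parallel to the press's own y. It swings about an axis parallel to own y at press own x 0, own z 250 mm, 190 mm from it on the -x side, at press own y 228 mm: 0.45 rad above level at lever 0, 0.45 rad below level at 0.9. Can be pushed down from above with closed fingers.
- gauge: Taper feeler, 0.2 kg, 250 mm long. Origin under the middle of its wooden handle (60 mm along own x, 24 wide, 40 high; grip across own y), at underside height. Own x points to the thin end: 20 mm wide neck to x 110 mm, then 24 mm wide steel taper, 18.75 mm thick at x 110, 5 mm at the tip at x 220; flat underside, top slopes 1 in 8. In place, own x is along the press's +y.
- gauge_tip (a point): Middle of the lower edge of the feeler's thin end.
- rubber_pad: Black rubber pad on the bench, 280 x 130 x 6 mm, fixed; the feeler lies on it at the start.
- test_bottle: Squat clear glass bottle, 68 mm across, 95 mm high; origin under its centre. Leave alone.
- gauge_ring: Brass go-gauge ring, 48 mm across, 12 mm high; origin under its centre. Leave alone.
- cap0: Crimped gold aluminium cap, 32 mm across, 12.5 mm high, lying on the press bed beside the foot; origin under its centre. Leave alone.
- cap1: Another such cap, on the rubber pad beside the feeler. Leave alone.
- cap2: Another such cap, on the bench. Leave alone.
- cap3: Another such cap, on the bench. Leave alone.
- bed_mark (a point): Point of the bed surface right below the foot. The foot's nip on the feeler starts at 1.5 N and grows 3 N per mm of foot lift, some 0.4 N per mm of feeler travel; the drag felt is about 1.2 to 1.6 times the nip, plus 1 to 2 N from the feeler rubbing on the bed. At the end the foot must nip with 1.2 to 6.5 N (contact force), and never with over 12 N.

How it is judged:
By the outcome, as a careful person would: the job done as asked, in the order asked, and still so for the second after the job is handed in, with the robot touching nothing.
It also fails if it takes over 72 s, if anything falls off the work surface, if the arm or the gripper's body presses on something with over 40 N, if the wrist force passes 120 N, or if a joint passes its speed limit or range.

ROBOT

A 6-joint arm with a two-finger parallel gripper is mounted at the origin on the work surface. World frame = base frame: x ahead of the robot, y to its left, z up, the work surface at z = 0. Lengths are in m, angles in rad, forces in N, time in s.
With the tool pointing down it reaches from about 0.35 to 0.85 m from the base axis. Payload 8.1 kg.
Tool frame: the origin (TCP) lies at the very end of the fingers, on their centre line; the grasp point (between the pads) lies 19 mm behind it; z points along the fingers, y is the line along which they close (so a half turn about z gives the same grasp; the last joint's range is limited). The gripper opens to 93 mm and grips with 3 to 60 N. Pads are 15 mm wide; open, the fingers measure 128 mm over their backs; the gripper's body (75 mm by 188 mm) begins 65 mm behind the grasp point.
Start: joints at [1.032, 0.13, 1.488, -0, 1.523, -0.085], TCP at [0.263, 0.539, 0.219] pointing down, gripper open.
Joint ranges: [-2.96, 2.96], [-0.89, 2.26], [0.02, 2.5], [-1.34, 4.48], [0, 2.73], [-2.66, 2.66]. Speed limits (rad/s): [2.39, 2.39, 2.79, 3.14, 3.14, 3.14].

INTERFACE

Orientations are given as a rotation vector (axis times angle).
In Python, from plant import monitor, eyes, ticket gives the robot as it stands.
- The arm moves only by the tool arm_command, never from a script. Its argument "deltas" is a list that holds one entry, the list of rows, each a list of 6 numbers: the shift along the world's x, y, z in cm, then the turn, a rotation vector about the world's x, y, z in degrees. In form: [[[tx, ty, tz, rx, ry, rz], ...]]. A call has 1 to 12 rows; each row shifts and turns the commanded pose from where the row before left it; what a row does not reach is not made up. A row lasts 1/12 s, in which the tool goes at most 41.7 mm and 7.16 degrees, less where a joint would pass 70% of its speed; a pose out of reach is approached as far as the arm can. A call is refused whole if a number of a shift passes 4.17 or a number of a turn 7.16, either way. A call with a gripper value outside its range is refused whole. "gripper" is the opening, from -1 (shut) to 1 (fully open), set as the call begins (left out, the last holds). The fingers move at their own pace and stop on an object; "squeeze" is the grip in N (left out, the last holds). Time passes only in rows, so rows that do not move let the fingers close. It gives the time, the measured TCP pose, the force, the opening and the grip force at its end, in the units of the state.
- monitor.read_state(): the state, without advancing time (a new reading comes with each control period).
- eyes.read_camera(name): name is "scene" or "top"; returns the picture (420x560x3 uint8, blue, green, red); there is no depth.
- eyes.camera_model(name): a dict with "fx", "fy", "cx", "cy" (pixels), "rvec" (rotation vector, rad) and "tvec" (3), from world to camera coordinates, as OpenCV has them. Camera axes: x right, y down, z forward; pixel columns grow to the right and rows downward; lengths in m; the calibration is good to about 2 mm. A picture is of the moment at which its call begins. camera_model takes no time and is no camera call.
- ticket.close_job(): hands the job in; it is judged then, once.
The state is a dict: "t": time; "q": joint angles; "dq": joint speeds; "joint_torque": joint torques, N m; "tool_pos": TCP position; "orientation": TCP orientation; "force": force on the tool from outside, world axes, zero at the start; "wrist_torque": the same for the moment, N m; "opening": finger opening in m; "gripper_force": force on a finger pad.
Only numpy, scipy, OpenCV 4.12 (cv2) and the standard library are available. Lean on these libraries where they do the work, as an engineer would, in place of code of your own. Each camera call takes 0.05 s, during which the arm holds its last target. There are 200 camera calls.

## Working session

There is one attempt and no reset: what is moved stays moved. The work goes in short steps, Python scripts to look and compute and a tool call to move; the robot and the scene stay as the last step left them, time stands still between calls to the robot, and variables do not carry over. Pictures are saved under pics/ and viewed, at most 10 in all, crops included, and the job is handed in when it is done.

Besides the shell and the picture viewer there is one more tool, called after "Emit:" as a command line: name --argument value ..., lists and objects as JSON in quotes. arm_command: Moves the arm, as the interface text tells. Its arguments: {"type":"object","properties":{"deltas":{"type":"array"},"gripper":{"type":"number"},"squeeze":{"type":"number"}},"required":["deltas"]}

```bash
mkdir -p pics
cat > h.py <<'E'
import numpy as np, cv2
from plant import monitor, eyes, ticket
def model(n):
    m=eyes.camera_model(n); K=np.array([[m['fx'],0,m['cx']],[0,m['fy'],m['cy']],[0,0,1.]])
    return K,np.array(m['rvec'],float).ravel(),np.array(m['tvec'],float).ravel()
def proj(n,P):
    K,r,t=model(n); return cv2.projectPoints(np.atleast_2d(np.array(P,float)),r,t,K,None)[0][:,0]
def ray(n,uv):
    K,r,t=model(n); R=cv2.Rodrigues(r)[0]; c=-R.T@t
    d=R.T@np.linalg.inv(K)@np.array([uv[0],uv[1],1.]); return c,d/np.linalg.norm(d)
def onz(n,uv,z):
    c,d=ray(n,uv); return c+d*(z-c[2])/d[2]
def tri(a,b):
    (c1,d1),(c2,d2)=ray('scene',a),ray('top',b)
    s=np.linalg.lstsq(np.c_[d1,-d2],c2-c1,rcond=None)[0]
    p,q=c1+s[0]*d1,c2+s[1]*d2; return (p+q)/2,np.linalg.norm(p-q)
def snap(n,f):
    im=np.array(eyes.read_camera(n)); cv2.imwrite(f'pics/{f}.png',im); return im
E
python3 - <<'E'
from h import *
for n in('scene','top'):
    snap(n,n+'0'); c,d=ray(n,(280,210)); print(n,c.round(3),d.round(3),model(n)[0][0,0])
s=monitor.read_state(); print(s['t'],s['tool_pos'],s['orientation'],s['opening'],s['force'])
E
```

```text
scene [0.98  0.56  0.772] [-0.472 -0.644 -0.602] 407.80478089756497
top [ 0.397 -0.013  1.358] [ 0.119  0.004 -0.993] 493.08691516412097
0.1 [0.26273264 0.53884946 0.21768195] [-7.06551689e-01 -3.06057064e+00  2.48382115e-03] 0.09299815267393714 [-0.86813061 -0.0320163  -0.44222266]
```

View pics/scene0.png

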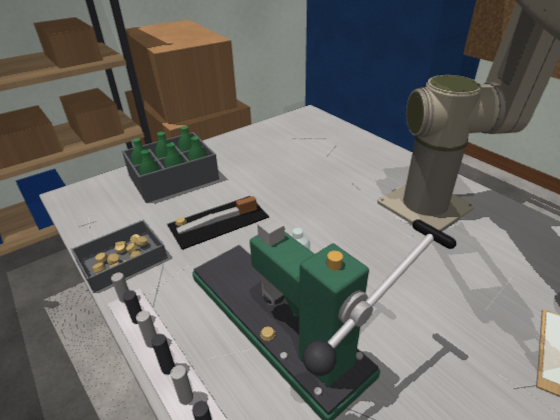

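View pics/top0.png

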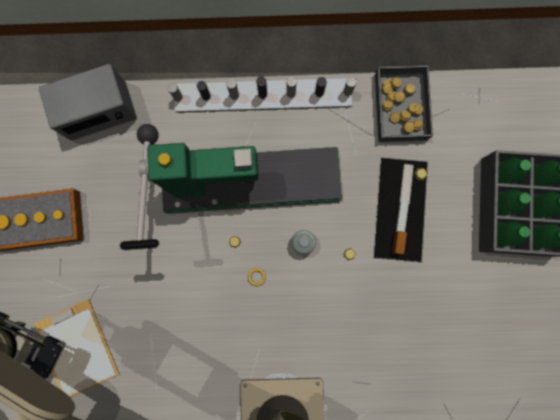

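The scene view shows the lever bar at about (435,233), the press, and the feeler on its pad near (218,218). In the top view the press bed spans about (163..340, 150..212), the lever bar is at (140,244), the feeler handle at (401,243) with its tip at (407,166), and cap1 at (421,174). Up in that image is +x and left is +y.

Run:
```python
from h import *
im=cv2.imread('pics/top0.png'); c=im[120:270,135:440]; cv2.imwrite('pics/c1.png',cv2.resize(c,None,fx=2.6,fy=2.6,interpolation=cv2.INTER_CUBIC))
hsv=cv2.cvtColor(im,cv2.COLOR_BGR2HSV)
def big(m,roi):
    k=np.zeros_like(m); x0,y0,x1,y1=roi; k[y0:y1,x0:x1]=m[y0:y1,x0:x1]
    cs=cv2.findContours(k,cv2.RETR_EXTERNAL,cv2.CHAIN_APPROX_NONE)[0]; return max(cs,key=cv2.contourArea)
pad=(378,160,425,260)
h=big(cv2.inRange(hsv,(3,120,60),(18,255,255)),pad); print('handle',cv2.minAreaRect(h))
b=big(cv2.inRange(hsv,(0,0,110),(180,90,255)),(385,163,415,235)); print('blade',cv2.minAreaRect(b))
cp=big(cv2.inRange(hsv,(18,80,100),(35,255,255)),(412,162,430,185)); print('cap1',cv2.minEnclosingCircle(cp))
for nm,c_,z in(('handle',h,.046),('blade',b,.016)):
    P=cv2.boxPoints(cv2.minAreaRect(c_)); print(nm,np.array([onz('top',p,z)[:2] for p in P]).round(4).tolist())
print('cap1',onz('top',cv2.minEnclosingCircle(cp)[0],.0185))
dark=cv2.inRange(hsv,(0,0,0),(180,255,75))
bed=big(dark,(255,140,360,215)); print('bed',cv2.minAreaRect(bed))
# rows/cols of bed edges
for x in range(225,335,15): print(x,hsv[196:216,x].tolist()[0:0],im[194:214,x].sum(1).tolist())
```

```text
handle ((400.45391845703125, 242.3692626953125), (9.922779083251953, 21.954147338867188), 7.125016689300537)
blade ((404.6950988769531, 197.74391174316406), (9.276249885559082, 67.58409881591797), 6.340190887451172)
cap1 ((421.2872314453125, 172.8829803466797), 5.1665263175964355)
handle [[0.4312, -0.3063], [0.4886, -0.3168], [0.4846, -0.3426], [0.4272, -0.3321]]
blade [[0.4909, -0.3223], [0.6759, -0.3532], [0.6722, -0.3784], [0.4874, -0.3471]]
cap1 [ 0.64807075 -0.39891257  0.0185    ]
bed ((296.2338562011719, 177.709228515625), (55.913780212402344, 85.59024047851562), 86.8201675415039)
225 [] [75, 70, 75, 70, 70, 77, 78, 78, 72, 75, 71, 70, 77, 74, 87, 132, 179, 209, 236, 258]
240 [] [73, 74, 79, 77, 72, 75, 71, 73, 81, 102, 100, 90, 86, 98, 142, 196, 227, 244, 251, 270]
255 [] [166, 165, 167, 166, 164, 166, 175, 184, 192, 166, 115, 92, 99, 146, 219, 320, 411, 434, 430, 430]
270 [] [174, 171, 173, 171, 168, 176, 183, 192, 172, 118, 94, 101, 149, 221, 318, 403, 428, 428, 425, 426]
285 [] [183, 192, 190, 193, 198, 197, 196, 168, 116, 97, 100, 151, 220, 314, 400, 426, 432, 430, 428, 432]
300 [] [212, 208, 211, 209, 206, 199, 175, 136, 126, 113, 152, 223, 316, 403, 429, 435, 438, 435, 431, 435]
315 [] [212, 214, 209, 207, 205, 178, 136, 134, 115, 152, 223, 324, 407, 426, 430, 436, 435, 434, 437, 444]
330 [] [212, 212, 207, 205, 177, 138, 124, 114, 154, 231, 331, 414, 434, 432, 433, 433, 432, 438, 438, 442]
```

View pics/c1.png

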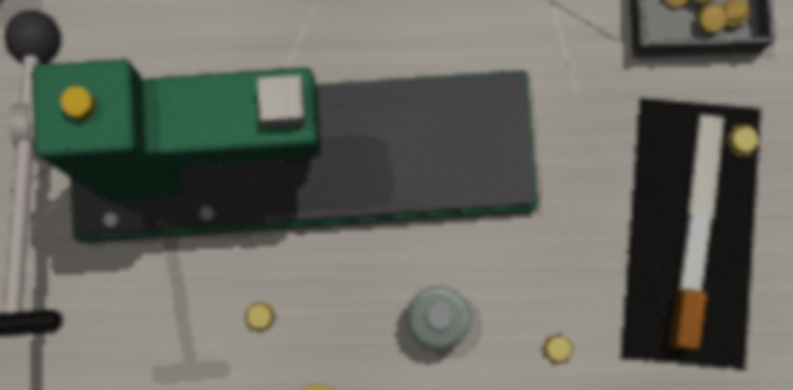

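The crop shows the bed's front edge running from (75,238) to (536,207) and its right edge from (525,72) to (536,207). The feeler lies at about -10° yaw with cap1 beside its thin end. Next I'll fit the bed edges and triangulate the lever bar.

Run:
```python
from h import *
im=cv2.imread('pics/top0.png'); sc=cv2.imread('pics/scene0.png')
hsv=cv2.cvtColor(im,cv2.COLOR_BGR2HSV); g=im.sum(2).astype(float)
def line(p):
    vx,vy,x,y=cv2.fitLine(np.array(p,np.float32),cv2.DIST_HUBER,0,.01,.01).ravel(); return np.array([x,y]),np.array([vx,vy])
def W(pts): return np.array([onz('top',p,.04)[:2] for p in pts])
def cross(v,th,up):  # first subpixel crossing
    for i in range(len(v)-1):
        if (v[i]-th)*(v[i+1]-th)<=0 and (v[i+1]>v[i])==up: return i+(th-v[i])/(v[i+1]-v[i])
back=W([(x,160-cross(g[160:135:-1,x],300,True)) for x in range(262,332,4)])
right=W([(325+cross(g[y,325:355],300,True),y) for y in range(155,196,4)])
front=W([(x,192+cross(g[192:215,x],145 if x<292 else 155,False)) for x in range(258,333,4)])
for n,p in(('back',back),('right',right),('front',front)):
    q,d=line(p); print(n,q.round(4),d.round(4),np.degrees(np.arctan2(d[1],d[0])).round(2))
# caps, ring, bottle via yellow mask
m=cv2.inRange(hsv,(18,80,90),(35,255,255))
for c in cv2.findContours(m,0,2)[0]:
    (x,y),r=cv2.minEnclosingCircle(c)
    if 140<x<440 and y>150 and r>3: print('yel',round(x),round(y),round(r,1),onz('top',(x,y),.0125)[:2].round(3))
print('bottle',onz('top',(304,241),.09).round(3))
# lever bar
def bb(img,roi,th=70):
    x0,y0,x1,y1=roi; k=(img[y0:y1,x0:x1].max(2)<th).astype(np.uint8)
    c=max(cv2.findContours(k,0,1)[0],key=cv2.contourArea)+[x0,y0]; r=cv2.minAreaRect(c); return r
a=bb(sc,(405,212,465,255)); b=bb(im,(112,232,166,256)); print(a,b,tri(a[0],b[0]))
for z in(.3426,): print(np.array([onz('top',p,z)[:2] for p in cv2.boxPoints(b)]).round(3).tolist())
```

```text
back [ 0.7199 -0.0542] [ 0.0368 -0.9993] -87.89
right [ 0.6496 -0.1725] [0.999  0.0437] 2.51
front [ 0.5794 -0.0658] [ 0.0393 -0.9992] -87.75
yel 256 277 9.1 [0.378 0.062]
yel 349 254 5.3 [ 0.432 -0.192]
yel 234 241 5.3 [0.476 0.12 ]
yel 421 173 5.3 [ 0.649 -0.4  ]
yel 164 158 6.1 [0.712 0.312]
bottle [ 0.467 -0.067  0.09 ]
((433.92449951171875, 233.26412963867188), (48.2398796081543, 11.726820945739746), 29.981637954711914) ((138.99810791015625, 243.9566192626953), (9.121816635131836, 38.137882232666016), 87.51044464111328) (array([0.45806147, 0.29195036, 0.31695694]), np.float64(6.379792505740608e-05))
[[0.465, 0.325], [0.467, 0.245], [0.448, 0.245], [0.447, 0.324]]
```

Press yaw is about 2.2° with its origin at about (0.6405, 0.0673), and the bed width comes out at 141 mm as it should. The lever bar is at about (0.459, 0.290, 0.317 to 0.333). I'll go above the bar with the fingers shut.

Emit:
arm_command --deltas '[[[0,0,3,0,0,0],[0,0,3.5,0,0,0],[0,0,3.5,0,0,0],[0,0,3.5,0,0,0],[0,0,3.0,0,0,0],[2,-2.5,0,0,0,0],[2.4,-3.1,0,0,0,0],[2.4,-3.1,0,0,0,0],[2.4,-3.1,0,0,0,0],[2.4,-3.1,0,0,0,0],[2.4,-3.1,0,0,0,0],[2.4,-3.1,0,0,0,0]]]' --gripper -1

```text
t: 1.1
tool_pos: [0.4277, 0.3266, 0.3832]
orientation: [-0.706, -3.061, 0.001]
force: [0.8, -0.4, -0.2]
opening: 0.0178
gripper_force: 0.0
```

Emit:
arm_command --deltas '[[[2.2,-2.6,0,0,0,0],[1,-1.2,0,0,0,0],[0,0,0,0,0,0],[0,0,0,0,0,0]]]'

```text
t: 1.43
tool_pos: [0.4593, 0.2896, 0.3831]
orientation: [-0.71, -3.059, 0.001]
force: [1.0, 0.0, -0.7]
opening: 0.0006
gripper_force: 0.0
```

Emit:
arm_command --deltas '[[[0,0,-1,0,0,0],[0,0,-1.5,0,0,0],[0,0,-0.8,0,0,0],[0,0,-0.4,0,0,0],[0,0,-0.4,0,0,0],[0,0,-0.4,0,0,0],[0,0,-0.4,0,0,0],[0,0,-0.4,0,0,0],[0,0,0,0,0,0]]]'

```text
t: 2.18
tool_pos: [0.4588, 0.2902, 0.3298]
orientation: [-0.707, -3.06, 0.001]
force: [0.6, -0.6, 0.6]
opening: 0.0009
gripper_force: 0.0
```

Emit:
arm_command --deltas '[[[-0.4,0,-0.4,0,0,0],[-0.2,0,-0.6,0,0,0],[-0.2,0,-0.7,0,0,0],[-0.2,0,-0.7,0,0,0],[-0.2,0,-0.7,0,0,0],[-0.2,0,-0.7,0,0,0],[-0.1,0,-0.7,0,0,0],[-0.1,0,-0.7,0,0,0]]]'

```text
t: 2.85
tool_pos: [0.4424, 0.2902, 0.279]
orientation: [-0.707, -3.061, -0.0]
force: [-3.5, -1.9, 5.0]
opening: 0.0004
gripper_force: 2.6
```

Emit:
arm_command --deltas '[[[0,0,-0.8,0,0,0],[0,0,-0.8,0,0,0],[0,0,-0.8,0,0,0],[0.1,0,-0.8,0,0,0],[0.1,0,-0.8,0,0,0],[0.1,0,-0.8,0,0,0],[0.1,0,-0.8,0,0,0],[0.2,0,-0.8,0,0,0],[0.2,0,-0.8,0,0,0],[0.3,0,-0.8,0,0,0],[0.3,0,-0.8,0,0,0]]]'

```text
t: 3.77
tool_pos: [0.4572, 0.2903, 0.1897]
orientation: [-0.707, -3.061, 0.0]
force: [-3.5, 1.0, 4.2]
opening: 0.0005
gripper_force: 2.5
```

Emit:
arm_command --deltas '[[[0.2,0,-0.5,0,0,0],[0.2,0,-0.4,0,0,0],[0,0,-0.2,0,0,0],[0,0,-0.1,0,0,0],[0,0,0,0,0,0]]]'

```text
t: 4.18
tool_pos: [0.4613, 0.2901, 0.1785]
orientation: [0.707, 3.06, -0.0]
force: [0.1, 1.1, 1.2]
opening: 0.0004
gripper_force: 0.4
```

Emit:
arm_command --deltas '[[[0,0,-0.2,0,0,0],[0,0,-0.1,0,0,0],[0,0,0,0,0,0]]]'

```text
t: 4.43
tool_pos: [0.4617, 0.2903, 0.1774]
orientation: [0.706, 3.059, 0.001]
force: [-2.7, -1.7, 10.8]
opening: 0.0005
gripper_force: 5.0
```

Emit:
arm_command --deltas '[[[0,0,-0.1,0,0,0],[0,0,0,0,0,0]]]'

```text
t: 4.6
tool_pos: [0.4617, 0.2903, 0.1773]
orientation: [0.706, 3.059, 0.002]
force: [-6.2, -4.8, 17.1]
opening: 0.0006
gripper_force: 7.8
```

Lever is against its stop: the force rises with no further motion, and the bar is at z = 0.167. Now to the feeler.

Emit:
arm_command --deltas '[[[0,0,1,0,0,0],[0,0,3.5,0,0,0],[0,0,3.5,0,0,-3],[0,-3,1,0,0,-7],[0,-3.4,0,0,0,-7],[0,-3.4,0,0,0,-7],[0,-3.4,0,0,0,-7],[0,-3.4,0,0,0,-7],[0,-3.4,0,0,0,-7],[0,-3.4,0,0,0,-7],[0,-3.4,0,0,0,-7],[0,-3.4,0,0,0,-7]]]'

```text
t: 5.6
tool_pos: [0.4606, -0.0135, 0.2649]
orientation: [2.266, 2.175, 0.0]
force: [0.9, -0.5, -0.3]
opening: 0.0002
gripper_force: 0.0
```

Emit:
arm_command --deltas '[[[0,-3.4,0,0,0,-7],[0,-3.4,0,0,0,-7],[0,-3.4,0,0,0,-7],[0,-3.4,0,0,0,-7],[0,-3.4,0,0,0,-7],[0,-3.4,0,0,0,-7],[0,-3.4,0,0,0,-7],[0,-3.4,0,0,0,-7],[0,-3.4,0,0,0,-7],[0,-1,0,0,0,-7],[0,0,0,0,0,-7],[0,0,0,0,0,-7]]]' --gripper 0.2

```text
t: 6.6
tool_pos: [0.4604, -0.3291, 0.2643]
orientation: [-3.14, -0.097, 0.001]
force: [0.0, 0.5, 0.1]
opening: 0.0557
gripper_force: 0.0
```

Run:
```python
from h import *
from scipy.spatial.transform import Rotation as R
s=monitor.read_state(); M=R.from_rotvec(s['orientation']).as_matrix(); print(s['tool_pos'],M[:,1],np.degrees(np.arctan2(M[1,1],M[0,1])),M[:,2],s['opening'])
im=snap('scene','s1'); c=im[170:350,140:360]; cv2.imwrite('pics/c2.png',cv2.resize(c,None,fx=3.3,fy=3.3,interpolation=cv2.INTER_CUBIC))
P=lambda x,y,z:(.6405+.99926*x-.0384*y,.0673+.0384*x+.99926*y,z)
print(proj('scene',[P(-.07,-.24,.04),P(.07,-.24,.04),P(.018,0,.05),P(-.018,0,.05),P(0,0,.07)]).round(1).tolist())
```

```text
[ 0.46037586 -0.32906622  0.26427187] [ 6.15864745e-02 -9.98101734e-01 -1.87392395e-04] -86.46912042686772 [-8.59311658e-04  1.34726095e-04 -9.99999622e-01] 0.05571045312997371
[[239.5, 242.7], [193.9, 266.9], [268.8, 311.0], [281.3, 302.7], [274.8, 300.9]]
```

View pics/c2.png

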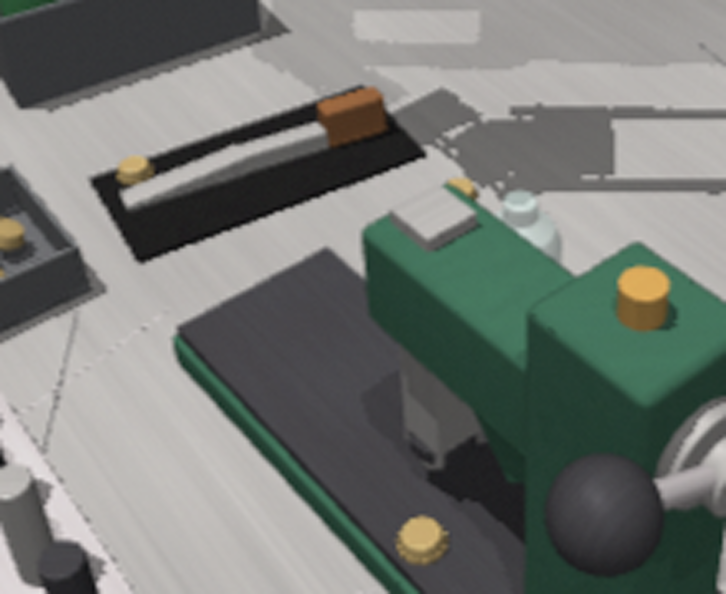

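The crop shows the bed end corners near scene (193.6,269) and (239.2,245), the foot nose near (270,310), cap0 on the +x side of the bed, and the feeler on its pad. Predicted corners sit about 2 px off, so I'll cross-check the press pose by fitting edges in the scene view.

Run:
```python
from h import *
im=cv2.imread('pics/s1.png'); g=im.sum(2).astype(float)
def fit(pts):
    vx,vy,x,y=cv2.fitLine(np.array(pts,np.float32),cv2.DIST_HUBER,0,.01,.01).ravel(); return np.array([x,y]),np.array([vx,vy])
def W(p): return np.array([onz('scene',q,.04)[:2] for q in p])
# end edge: going down a column, bright bench -> dark bed
end=[];
for u in range(200,238,3):
    v0=int(268-(u-194)*.53)-9; col=g[v0:v0+18,u]; d=np.diff(col); i=d.argmin(); 
    w=-np.minimum(d[max(i-2,0):i+3],0); end.append((u,v0+max(i-2,0)+.5+(w*np.arange(len(w))).sum()/w.sum()))
# left edge (own +x): dark bed -> green side; use saturation
hs=cv2.cvtColor(im,cv2.COLOR_BGR2HSV)[:,:,1].astype(float)
lf=[]
for v in range(276,335,5):
    u0=int(194+(v-269)*.93)-14; r=hs[v,u0:u0+32]; 
    if v in(286,316): print(u0,r.astype(int).tolist(),g[v,u0:u0+32].astype(int).tolist())
    i=[k for k in range(len(r)-1,0,-1) if r[k]>90]; k=i[0]; lf.append((u0+k+(r[k]-90)/(r[k]-r[k+1]+1e-6),v))
for n,p in(('end',end),('left',lf)):
    q,d=fit(W(p)); print(n,q.round(4),d.round(4)); 
o=np.array([.6405,.0673]);ex=np.array([.99926,.0384]);ey=np.array([-.0384,.99926])
print('end own y',((W(end)-o)@ey).round(4),'left own x',((W(lf)-o)@ex).round(4))
```

```text
195 [8, 7, 8, 7, 9, 43, 106, 107, 108, 105, 105, 105, 93, 46, 18, 15, 14, 10, 14, 14, 13, 13, 13, 10, 13, 14, 10, 10, 14, 14, 20, 14] [570, 564, 566, 538, 414, 226, 143, 147, 156, 202, 248, 255, 209, 151, 162, 204, 219, 217, 217, 219, 221, 225, 221, 220, 222, 219, 221, 218, 219, 219, 218, 219]
223 [8, 8, 7, 6, 23, 102, 105, 109, 106, 107, 109, 105, 94, 53, 9, 15, 10, 17, 14, 17, 10, 10, 14, 10, 14, 10, 14, 14, 11, 18, 11, 14] [563, 563, 568, 484, 290, 144, 147, 149, 168, 221, 256, 260, 214, 145, 158, 203, 220, 220, 218, 215, 218, 217, 215, 218, 216, 214, 216, 213, 211, 208, 212, 216]Traceback (most recent call last):
  File "<stdin>", line 17, in <module>
IndexError: index 32 is out of bounds for axis 0 with size 32
```

Emit:
arm_command --deltas '[[[0,0.1,-3,0,0,-7],[-0.1,0.1,-3.5,0,0,-6.5],[-0.1,0,-3.5,0,0,0],[0,0,-3.5,0,0,0],[0,0,-3.5,0,0,0],[0,0,-2.5,0,0,0],[0,0,0,0,0,0]]]' --gripper 0.35 --squeeze 25

```text
t: 7.23
tool_pos: [0.4552, -0.3225, 0.0631]
orientation: [-3.125, 0.255, 0.014]
force: [-1.2, 0.9, -0.1]
opening: 0.0625
gripper_force: 0.0
```

Emit:
arm_command --deltas '[[[0,0,0,0,0,0],[0,0,0,0,0,0]]]'

```text
t: 7.4
tool_pos: [0.46, -0.3265, 0.0717]
orientation: [3.129, -0.258, 0.003]
force: [0.3, -1.6, 0.3]
opening: 0.0628
gripper_force: 0.0
```

Run:
```python
from h import *
im=cv2.imread('pics/s1.png'); g=im.sum(2).astype(float); hs=cv2.cvtColor(im,cv2.COLOR_BGR2HSV)[:,:,1].astype(float)
def W(p): return np.array([onz('scene',q,.04)[:2] for q in p])
o=np.array([.6405,.0673]);ex=np.array([.99926,.0384]);ey=np.array([-.0384,.99926])
end=[]
for u in range(203,238,5):
    v0=int(268-(u-194)*.53)-9; d=np.diff(g[v0:v0+18,u]); i=int(d.argmin()); end.append((u,v0+i+.5))
    if u in(213,228): print(v0,g[v0:v0+18,u].astype(int).tolist(),hs[v0:v0+18,u].astype(int).tolist())
lf=[(207.5+(v-286)*.933,v) for v in range(286,320,10)]
out=[(199.5+(v-286)*.933,v) for v in range(286,320,10)]
print('end own y',((W(end)-o)@ey).round(4)); print('bed/green line own x',((W(lf)-o)@ex).round(4)); 
print('green bottom own x at z0',[((onz('scene',q,0)[:2]-o)@ex).round(4) for q in out])
print('angle scene left',np.degrees(np.arctan2(*(W(lf)[-1]-W(lf)[0])[::-1])))
im2=cv2.imread('pics/top0.png')
for x in(270,315): print(x,im2[140:156,x].tolist())
from scipy.spatial.transform import Rotation as R
s=monitor.read_state(); M=R.from_rotvec(s['orientation']).as_matrix(); print(s['tool_pos'],np.degrees(np.arctan2(M[1,1],M[0,1])),M[:,2])
```

```text
248 [549, 550, 551, 554, 550, 547, 546, 543, 546, 546, 388, 247, 222, 220, 220, 222, 224, 216] [8, 8, 10, 9, 10, 10, 8, 8, 8, 8, 6, 9, 17, 17, 17, 13, 17, 14]
240 [550, 553, 556, 555, 551, 550, 549, 547, 540, 540, 390, 245, 216, 220, 221, 222, 223, 222] [10, 7, 7, 8, 8, 10, 8, 8, 8, 8, 6, 9, 14, 10, 13, 13, 17, 13]
end own y [-0.2356 -0.2366 -0.2377 -0.2356 -0.2366 -0.2377 -0.2355]
bed/green line own x [0.0779 0.0779 0.0779 0.0779]
green bottom own x at z0 [np.float64(0.0779), np.float64(0.0775), np.float64(0.0771), np.float64(0.0767)]
angle scene left 92.2232449976546
270 [[141, 149, 154], [141, 149, 154], [140, 148, 154], [140, 148, 153], [139, 148, 153], [138, 146, 151], [137, 145, 150], [136, 145, 150], [136, 144, 149], [133, 142, 146], [122, 130, 131], [93, 100, 96], [72, 76, 72], [68, 68, 69], [67, 65, 68], [66, 65, 68]]
315 [[143, 152, 157], [143, 152, 156], [142, 150, 155], [141, 150, 155], [141, 149, 154], [141, 149, 154], [138, 147, 151], [126, 135, 135], [96, 104, 99], [73, 76, 74], [68, 67, 69], [67, 65, 68], [68, 66, 69], [70, 68, 71], [71, 69, 71], [70, 68, 71]]
[ 0.45998674 -0.32652371  0.07172436] -99.4205817204723 [ 0.00177443 -0.00164504 -0.99999707]
```

Emit:
arm_command --deltas '[[[0,0,-1,0,0,0],[0,0,-1.2,0,0,0],[0,0,-1.2,0,0,0],[0,0,-1,0,0,0],[0,0,-0.7,0,0,0],[0,0,-0.4,0,0,0],[0,0,-0.2,0,0,0],[0,0,0,0,0,0]]]'

```text
t: 8.07
tool_pos: [0.4587, -0.3255, 0.012]
orientation: [-3.13, 0.26, 0.001]
force: [-0.6, 0.3, 0.5]
opening: 0.0628
gripper_force: 0.0
```

Emit:
arm_command --deltas '[[[0,0,0,0,0,0],[0,0,0,0,0,0],[0,0,0,0,0,0],[0,0,0,0,0,0],[0,0,0,0,0,0],[0,0,0,0,0,0]]]' --gripper -1 --squeeze 25

```text
t: 8.57
tool_pos: [0.4591, -0.3258, 0.0128]
orientation: [3.131, -0.26, 0.0]
force: [-0.1, -2.5, 0.5]
opening: 0.0274
gripper_force: 1.1
```

Emit:
arm_command --deltas '[[[0,0,0,0,0,0],[0,0,0,0,0,0],[0,0,0,0,0,0],[0,0,0,0,0,0]]]'

```text
t: 8.9
tool_pos: [0.4591, -0.3259, 0.0128]
orientation: [3.131, -0.26, 0.0]
force: [-1.4, -0.4, 2.4]
opening: 0.024
gripper_force: 24.7
```

Gripped squarely (opening 24 mm, 24.7 N). I'll lift, turn to press yaw clear of the bottle, and go to the bed.

Emit:
arm_command --deltas '[[[0,0,0.8,0,0,0],[0,0,2,0,0,0],[0,0,3,0,0,0],[0,0,3,0,0,0],[0,0,3,0,0,2],[0,0,3,0,0,5],[0,0,2,0,0,6.5],[0,0,0.7,0,0,7],[0,0.3,0,0,0,7],[0,0.5,0,0,0,7],[0,0.5,0,0,0,7],[0,0.5,0,0,0,7]]]'

```text
t: 9.9
tool_pos: [0.4586, -0.3072, 0.1876]
orientation: [-2.958, -1.057, 0.001]
force: [0.5, -0.2, -0.8]
opening: 0.0242
gripper_force: 24.7
```

Emit:
arm_command --deltas '[[[0.5,0.5,0,0,0,7],[1,0.5,0,0,0,7],[1.5,0.5,0,0,0,7],[2,0.5,0,0,0,7],[2.5,0.5,0,0,0,7],[2.5,0.5,0,0,0,7],[2.5,0.5,-0.5,0,0,7],[2.5,0.5,-1,0,0,4],[2,0.5,-1,0,0,0],[1.2,0.3,-1,0,0,0],[0.6,0,-0.5,0,0,0],[0.2,0,0,0,0,0]]]'

```text
t: 10.9
tool_pos: [0.6484, -0.2588, 0.1452]
orientation: [-2.179, -2.258, 0.002]
force: [-0.0, -0.1, -1.8]
opening: 0.0241
gripper_force: 24.7
```

```bash
cat >> h.py <<'E'
from scipy.spatial.transform import Rotation as R
O=np.array([.6405,.0673]);EX=np.array([.99926,.0384]);EY=np.array([-.0384,.99926])
def st():
    s=monitor.read_state(); M=R.from_rotvec(s['orientation']).as_matrix(); p=np.array(s['tool_pos'])
    d=p[:2]-O; print('t',s['t'],'p',p.round(4),'own',(d@EX).round(4),(d@EY).round(4),'feeler yaw',(np.degrees(np.arctan2(M[1,1],M[0,1]))+90).round(2),'tz',M[:,2].round(4),'F',np.round(s['force'],1),'T',np.round(s['wrist_torque'],2),'op',round(s['opening'],4),round(s['gripper_force'],1))
E
python3 -c "
from h import *
st()"
```

```text
t 10.9 p [ 0.6484 -0.2588  0.1452] own -0.0046 -0.3261 feeler yaw 92.05 tz [-0.0035  0.0017 -1.    ] F [-0.  -0.1 -1.8] T [-0.16  0.07  0.  ] op 0.0241 24.7
```

Emit:
arm_command --deltas '[[[0.1,0.5,-0.5,0,0,0],[0.1,1,-1,0,0,0],[0,1.2,-1.5,0,0,0],[0,1.2,-1.5,0,0,0],[0,1,-1.5,0,0,0],[0,0.7,-1.2,0,0,0],[0,0.4,-0.8,0,0,0],[0,0.1,-0.4,0,0,0],[0,0,-0.1,0,0,0],[0,0,0,0,0,0]]]'

```text
t: 11.73
tool_pos: [0.6512, -0.1992, 0.063]
orientation: [2.182, 2.259, 0.0]
force: [0.4, -0.0, -0.9]
opening: 0.0239
gripper_force: 24.7
```

Run:
```python
from h import *
st()
t=snap('top','t2'); s=snap('scene','s2')
a=cv2.resize(t[130:230,220:400],None,fx=4,fy=4,interpolation=cv2.INTER_CUBIC)
cv2.imwrite('pics/c3.png',a)
b=cv2.resize(s[200:350,170:350],None,fx=4,fy=4,interpolation=cv2.INTER_CUBIC); cv2.imwrite('pics/c4.png',b)
```

```text
t 11.7333 p [ 0.6512 -0.1992  0.063 ] own 0.0004 -0.2668 feeler yaw 91.98 tz [ 5.e-04 -4.e-04 -1.e+00] F [ 0.4 -0.  -0.9] T [-0.13 -0.01 -0.02] op 0.0239 24.7
```

View pics/c3.png

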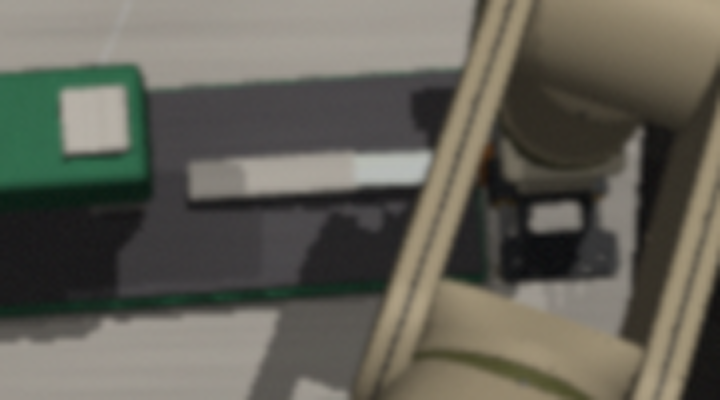

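View pics/c4.png

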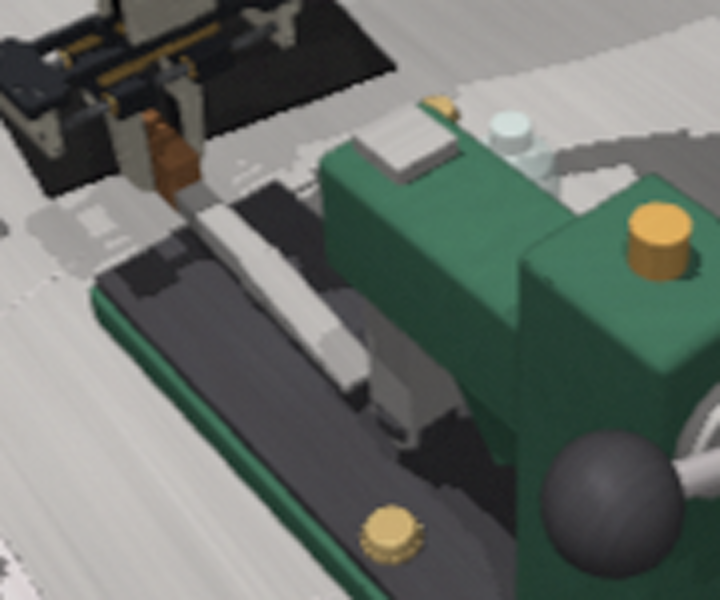

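The top crop shows the blade tip at (188,180) with the bed edges at about rows 86 and 296. The scene crop shows the tip at (348,388), just short of the foot at about (390,425). Next I'll measure the lateral offset of the blade from the bed centreline in each view.

Run:
```python
from h import *
t=cv2.imread('pics/t2.png').astype(int); s=cv2.imread('pics/s2.png').astype(int)
for u in(275,285,300): 
    c=t[146:212,u]; print(u,'\n back',[tuple(x) for x in c[0:12].tolist()],'\n blade',c[18:40].sum(1).tolist(),'\n front',[tuple(x) for x in c[50:66].tolist()])
# scene: image row through blade and bed left edge
for v in(280,285,290): print(v,'edge',200+0,[tuple(x) for x in s[v,200:220].tolist()],'\n blade',s[v,225:268].sum(1).tolist())
```

```text
275 
 back [(143, 151, 156), (143, 151, 156), (143, 151, 156), (141, 149, 153), (126, 134, 135), (94, 103, 95), (76, 78, 75), (72, 70, 72), (72, 70, 73), (71, 69, 71), (71, 70, 72), (70, 69, 72)] 
 blade [215, 220, 215, 212, 222, 263, 335, 371, 379, 381, 383, 390, 388, 379, 334, 215, 113, 93, 127, 171, 183, 182] 
 front [(61, 60, 62), (60, 59, 61), (61, 60, 62), (63, 61, 63), (66, 65, 68), (64, 63, 65), (52, 54, 50), (43, 54, 34), (44, 60, 31), (41, 51, 38), (52, 58, 57), (74, 78, 80), (105, 112, 115), (135, 143, 147), (143, 151, 156), (142, 150, 156)]
285 
 back [(143, 151, 158), (144, 152, 158), (141, 150, 154), (127, 137, 138), (100, 108, 102), (78, 79, 78), (72, 70, 74), (72, 70, 73), (71, 70, 73), (71, 70, 72), (72, 70, 72), (72, 70, 73)] 
 blade [222, 222, 216, 224, 267, 365, 456, 483, 488, 490, 495, 492, 482, 434, 314, 168, 94, 107, 151, 190, 200, 204] 
 front [(68, 66, 67), (68, 66, 69), (69, 67, 69), (70, 69, 72), (69, 68, 70), (60, 60, 61), (41, 48, 37), (35, 46, 24), (34, 43, 30), (50, 55, 52), (72, 77, 79), (105, 111, 114), (132, 141, 146), (142, 150, 156), (144, 151, 157
[... 1431 characters left out ...]
28, 224, 234, 227, 233, 231, 227, 210, 149, 135, 215, 326, 430, 520, 551, 521, 483, 476, 476, 487, 485, 481, 482, 479, 461, 378, 251, 224, 267, 252, 228, 228, 235, 233]
290 edge 200 [(188, 191, 193), (188, 191, 193), (178, 181, 184), (127, 131, 127), (61, 70, 50), (48, 60, 35), (52, 63, 37), (57, 71, 41), (74, 92, 54), (86, 107, 63), (85, 106, 63), (65, 78, 52), (48, 48, 44), (59, 56, 56), (72, 67, 70), (77, 72, 74), (78, 72, 74), (77, 72, 74), (78, 73, 75), (77, 73, 74)] 
 blade [221, 223, 221, 222, 222, 224, 228, 227, 232, 230, 231, 229, 225, 229, 227, 230, 233, 229, 232, 229, 229, 201, 143, 176, 264, 332, 430, 475, 474, 476, 476, 476, 484, 487, 483, 483, 455, 357, 277, 269, 246, 231, 236]
```

Run:
```python
from h import *
def own(n,uv,z): d=onz(n,uv,z)[:2]-O; return np.array([d@EX,d@EY])
def top(n,uv):
    z=.065
    for _ in range(20): p=own(n,uv,z); z=.0562+.005+max(-.0468-p[1],0)/8
    return p,z
for uv in((285,150.3),(285,201.9),(300,148.9),(300,200.2)): print('top bed',own('top',uv,.04).round(4))
for uv in((275,171.5),(275,181),(285,168.9),(285,178.2),(300,167.9),(300,177.3)): p,z=top('top',uv); print('top blade',p.round(4),round(z,4))
for uv in((203.6,280),(208.6,285),(213.2,290)): print('scene bed +x edge',own('scene',uv,.04).round(4))
for uv in((241.7,280),(254.9,280),(245.4,285),(259.1,285),(250.5,290),(262.2,290)): p,z=top('scene',uv); print('scene blade',p.round(4),round(z,4))
```

```text
top bed [ 0.0741 -0.0965]
top bed [-0.0677 -0.0867]
top bed [ 0.0751 -0.1376]
top bed [-0.0659 -0.1274]
top blade [ 0.0126 -0.0655] 0.0635
top blade [-0.013  -0.0638] 0.0633
top blade [ 0.0171 -0.0925] 0.0669
top blade [-0.0079 -0.0908] 0.0667
top blade [ 0.016  -0.1323] 0.0719
top blade [-0.0092 -0.1305] 0.0717
scene bed +x edge [ 0.0748 -0.1851]
scene bed +x edge [ 0.0742 -0.163 ]
scene bed +x edge [ 0.0744 -0.1421]
scene blade [ 0.0182 -0.1011] 0.068
scene blade [-0.0064 -0.0826] 0.0657
scene blade [ 0.0198 -0.0843] 0.0659
scene blade [-0.0054 -0.0653] 0.0635
scene blade [ 0.0188 -0.0659] 0.0636
scene blade [-0.0025 -0.0498] 0.0616
```

Run:
```python
from h import *
O=O+.0043*EX
t=cv2.imread('pics/t2.png'); g=t.sum(2).astype(float)
def own(n,uv,z): d=onz(n,uv,z)[:2]-O; return np.array([d@EX,d@EY])
def top(n,uv):
    z=.065
    for _ in range(20): p=own(n,uv,z); z=.0562+.005+max(-.0468-p[1],0)/8
    return p
B=[];F=[];U=[];L=[]
for u in range(282,322,2):
    c=g[:,u]; m=int(round(173.5-(u-285)*.067))
    pk=c[m-2:m+3].mean()
    lo=c[m-12:m-8].mean(); th=(pk+lo)/2
    i=next(k for k in range(m,m-10,-1) if c[k]<th); a=i+(th-c[i])/(c[i+1]-c[i])
    th2=(pk+95)/2; j=next(k for k in range(m,m+10) if c[k]<th2); b=j-(th2-c[j])/(c[j-1]-c[j])
    U.append(top('top',(u,a)));L.append(top('top',(u,b)))
    k=next(k for k in range(160,140,-1) if c[k]>310); B.append(own('top',(u,k+(c[k]-310)/(c[k]-c[k+1])),.04))
    gr=t[195:212,u].astype(int); ex=gr[:,1]-(gr[:,0]+gr[:,2])/2; q=next(k for k in range(17) if ex[k]>3); F.append(own('top',(u,195+q-.5),.04))
U,L,B,F=map(np.array,(U,L,B,F))
for n,p in(('up',U),('low',L),('back',B),('front',F)):
    k=np.polyfit(p[:,1]+.1,p[:,0],1); print(n,'x at y=-.1',k[1].round(4),'slope deg',np.degrees(k[0]).round(2),'std',np.std(p[:,0]-np.polyval(k,p[:,1]+.1)).round(4))
```

```text
up x at y=-.1 0.013 slope deg 3.47 std 0.0006
low x at y=-.1 -0.0127 slope deg 0.76 std 0.0004
back x at y=-.1 0.0705 slope deg 0.18 std 0.0002
front x at y=-.1 -0.0706 slope deg -2.05 std 0.0024
```

The feeler is aligned with the bed to within about 1 mm in the top view and 2 mm in the scene view. I'll trim yaw by +0.3° and lower it onto the bed.

Emit:
arm_command --deltas '[[[0,0,-0.4,0,0,0.3],[0,0,-0.5,0,0,0],[0,0,-0.3,0,0,0],[0,0,-0.1,0,0,0],[0,0,-0.1,0,0,0],[0,0,0,0,0,0],[0,0,0,0,0,0]]]'

```text
t: 12.42
tool_pos: [0.651, -0.1987, 0.0486]
orientation: [-2.176, -2.266, 0.0]
force: [0.0, 0.1, -1.8]
opening: 0.0243
gripper_force: 24.7
```

```bash
sed -i 's/^O=np.array(\[.6405,.0673\])/O=np.array([.6448,.0675])/' h.py; python3 -c "
from h import *
st()"
```

```text
t 12.4167 p [ 0.651  -0.1987  0.0486] own -0.004 -0.2662 feeler yaw 92.3 tz [-1.e-04  0.e+00 -1.e+00] F [ 0.   0.1 -1.8] T [-0.13  0.06 -0.02] op 0.0243 24.7
```

Emit:
arm_command --deltas '[[[0,0,-0.1,0,0,0],[0,0,-0.05,0,0,0],[0,0,0,0,0,0],[0,0,0,0,0,0]]]'

```text
t: 12.75
tool_pos: [0.6511, -0.1987, 0.0472]
orientation: [2.176, 2.266, 0.0]
force: [1.1, 0.4, -1.3]
opening: 0.0243
gripper_force: 24.7
```

```bash
python3 -c "
from h import *
st()"
```

```text
t 12.75 p [ 0.6511 -0.1987  0.0472] own -0.004 -0.2662 feeler yaw 92.3 tz [ 1.e-04  0.e+00 -1.e+00] F [ 1.1  0.4 -1.3] T [-0.14  0.06 -0.03] op 0.0243 24.7
```

Emit:
arm_command --deltas '[[[0,0,-0.05,0,0,0],[0,0,-0.03,0,0,0],[0,0,0,0,0,0]]]'

```text
t: 13.0
tool_pos: [0.6512, -0.1988, 0.0469]
orientation: [2.176, 2.265, 0.0]
force: [-1.3, -0.3, 2.0]
opening: 0.0238
gripper_force: 24.7
```

```bash
python3 -c "
from h import *
st()"
```

```text
t 13.0 p [ 0.6512 -0.1988  0.0469] own -0.0038 -0.2663 feeler yaw 92.3 tz [ 4.e-04 -1.e-04 -1.e+00] F [-1.3 -0.3  2. ] T [-0.01  0.3   0.02] op 0.0238 24.7
```

Contact with the bed. Before sliding, I'll check the squareness of the blade in the scene view using its near lower edge, which lies on the bed plane.

Run:
```python
from h import *
s=snap('scene','s3'); t=snap('top','t3'); g=s.sum(2).astype(float)
def own(n,uv,z): d=onz(n,uv,z)[:2]-O; return np.array([d@EX,d@EY])
P=lambda x,y,z:(*(O+x*EX+y*EY),z)
print('pred tip',proj('scene',[P(.012,-.046,.04),P(-.012,-.046,.04),P(.012,-.15,.04)]).round(1).tolist())
N=[];E=[]
for v in range(262,298,3):
    u=proj('scene',[P(.012,y,.04) for y in np.linspace(-.2,-.03,300)]); k=np.abs(u[:,1]-v).argmin(); uc=int(u[k,0])
    r=g[v,uc-10:uc+22]; print(v,uc-10,r.astype(int).tolist())
    i=next(k for k in range(3,32) if r[k]>250); N.append(own('scene',(uc-10+i-(r[i]-250)/(r[i]-r[i-1]),v),.04))
N=np.array(N); print(N.round(4).tolist()); print(np.degrees(np.polyfit(N[:,1],N[:,0],1)[0]))
```

```text
pred tip [[257.2, 301.4], [265.4, 296.1], [231.7, 276.4]]
262 210 [219, 222, 224, 221, 223, 176, 130, 123, 137, 175, 231, 273, 298, 377, 499, 550, 552, 554, 555, 559, 564, 564, 559, 526, 405, 220, 121, 128, 122, 126, 126, 128]
265 210 [162, 143, 123, 123, 129, 175, 200, 200, 207, 203, 201, 218, 253, 276, 291, 291, 355, 489, 550, 552, 553, 556, 562, 566, 563, 562, 532, 411, 248, 210, 215, 219]
268 213 [222, 224, 219, 222, 225, 223, 219, 219, 224, 225, 224, 225, 250, 278, 287, 301, 378, 502, 552, 551, 554, 557, 559, 558, 552, 547, 548, 526, 399, 220, 142, 125]
271 216 [222, 222, 220, 219, 222, 225, 223, 222, 220, 217, 220, 224, 250, 278, 291, 398, 511, 543, 546, 550, 551, 559, 561, 557, 548, 547, 545, 462, 276, 123, 123, 127]
274 219 [222, 221, 218, 218, 224, 224, 223, 223, 221, 220, 223, 235, 272, 288, 312, 440, 524, 542, 545, 552, 555, 557, 561, 555, 549, 548, 528, 429, 287, 224, 225, 227]
277 222 [224, 222, 220, 221, 220, 227, 222, 224, 227, 228, 228, 242, 282, 287, 348, 486, 542, 546, 551, 552, 558, 557, 560, 555, 552, 548, 529, 406, 255, 222, 223, 229]
280 225 [226, 224, 221, 220,
[... 529 characters left out ...]
30, 229, 246, 271, 316, 444, 531, 508, 472, 472, 472, 479, 486, 484, 479, 478, 478, 418, 285, 213, 263, 275, 246, 228]
292 237 [231, 225, 223, 223, 224, 226, 227, 231, 228, 231, 245, 251, 366, 451, 470, 472, 472, 470, 471, 481, 484, 481, 481, 485, 463, 363, 279, 278, 279, 273, 249, 235]
295 240 [231, 224, 220, 226, 224, 225, 227, 228, 227, 234, 258, 293, 378, 457, 472, 469, 472, 473, 479, 483, 484, 480, 382, 281, 277, 278, 284, 284, 282, 277, 246, 226]
[[0.0053, -0.211], [0.0084, -0.1994], [0.0084, -0.1853], [0.0086, -0.1715], [0.0098, -0.159], [0.0103, -0.146], [0.0114, -0.1338], [0.0121, -0.1214], [0.0126, -0.109], [0.0127, -0.0965], [0.0116, -0.0832], [0.0138, -0.0728]]
2.8534696508861987
```

The near edge shows the blade is yawed about 1.35° in the grip, with its centre going from −3.7 mm at the handle to about +1 mm at the tip. I'll lift a little, rotate +1.35°, shift +3.7 mm in x, and lower again.

Emit:
arm_command --deltas '[[[0,0,0.3,0,0,0],[0.15,0,0,0,0,0.7],[0.15,0,0,0,0,0.65],[0.07,0,0,0,0,0],[0,0,-0.15,0,0,0],[0,0,-0.1,0,0,0],[0,0,-0.05,0,0,0],[0,0,0,0,0,0],[0,0,0,0,0,0]]]'

```text
t: 13.85
tool_pos: [0.6549, -0.1987, 0.0468]
orientation: [2.149, 2.291, 0.0]
force: [-1.0, 1.3, 3.8]
opening: 0.0238
gripper_force: 24.7
```

Run:
```python
from h import *
st()
s=snap('scene','s4'); t=snap('top','t4'); g=s.sum(2).astype(float); gt=t.sum(2).astype(float)
def own(n,uv,z): d=onz(n,uv,z)[:2]-O; return np.array([d@EX,d@EY])
P=lambda x,y,z:(*(O+x*EX+y*EY),z)
N=[]
for v in range(262,299,1):
    u=proj('scene',[P(.012,y,.04) for y in np.linspace(-.21,-.03,300)]); k=np.abs(u[:,1]-v).argmin(); uc=int(u[k,0])
    r=g[v,uc-10:uc+22]; b=np.median(r[:8]); th=b+30
    i=next((k for k in range(5,32) if r[k]>th),None); N.append(own('scene',(uc-10+i-(r[i]-th)/(r[i]-r[i-1]),v),.04))
N=np.array(N)
for n,lo,hi,w in(('neck',-.20,-.165,.010),('blade',-.145,-.065,.012)):
    q=N[(N[:,1]>lo)&(N[:,1]<hi)]; k=np.polyfit(q[:,1],q[:,0],1); print(n,'centre x',(np.median(q[:,0])-w).round(4),'at',q[:,1].mean().round(3),'slope',np.degrees(k[0]).round(2))
def top(uv,w):
    z=.05
    for _ in range(20): p=own('top',uv,z); z=.045+max(-.046-p[1],0)/8
    return p
M=[]
for u in range(282,318,2):
    c=gt[:,u]; m=int(round(174-(u-285)*.067)); pk=c[m-2:m+3].mean(); th=(pk+95)/2
    j=next(k for k in range(m,m+10) if c[k]<th); lo=c[m-12:m-8].mean(); th1=(pk+lo)/2; i=next(k for k in range(m,m-10,-1) if c[k]<th1)
    M.append((*top((u,j-(th-c[j])/(c[j-1]-c[j])),0),top((u,i+(th1-c[i])/(c[i+1]-c[i])),0)[0]))
M=np.array(M); print('top low/up x',M[::3].round(4).tolist(),'slopes',[np.degrees(np.polyfit(M[:,1],M[:,k],1)[0]).round(2) for k in(0,2)])
```

```text
t 13.85 p [ 0.6549 -0.1987  0.0468] own -0.0001 -0.2664 feeler yaw 93.65 tz [ 5.e-04 -1.e-04 -1.e+00] F [-1.   1.3  3.8] T [0.13 0.34 0.02] op 0.0238 24.7
neck centre x 0.0004 at -0.183 slope -4.96
blade centre x -0.0006 at -0.104 slope -0.39
top low/up x [[-0.0136, -0.0827, 0.0123], [-0.0142, -0.0988, 0.0113], [-0.0141, -0.1149, 0.0114], [-0.0143, -0.131, 0.0116], [-0.0122, -0.1471, 0.0113], [-0.0124, -0.1631, 0.0093]] slopes [np.float64(-1.22), np.float64(1.66)]
```

Aligned within 1 mm and about 0.4°. Sliding forward along own +y.

Emit:
arm_command --deltas '[[[0,0.2,0.02,0,0,0],[-0.02,0.5,0,0,0,0],[-0.02,0.6,0,0,0,0],[-0.03,0.7,0,0,0,0],[-0.03,0.7,0,0,0,0],[-0.02,0.6,0,0,0,0],[-0.02,0.5,0,0,0,0],[-0.02,0.3,0,0,0,0],[-0.01,0.2,0,0,0,0],[0,0.1,0,0,0,0],[0,0.1,0,0,0,0]]]'

```text
t: 14.87
tool_pos: [0.6532, -0.1538, 0.0469]
orientation: [2.149, 2.291, 0.0]
force: [1.4, -4.0, 6.0]
opening: 0.0238
gripper_force: 24.7
```

Emit:
arm_command --deltas '[[[0,0.1,0,0,0,0],[0,0.1,0,0,0,0],[-0.01,0.1,0,0,0,0],[0,0.1,0,0,0,0]]]'

```text
t: 15.2
tool_pos: [0.6531, -0.1501, 0.0469]
orientation: [2.149, 2.29, 0.0]
force: [0.4, -4.2, 4.9]
opening: 0.0242
gripper_force: 24.7
```

```bash
python3 -c "
from h import *
st()"
```

```text
t 15.2 p [ 0.6531 -0.1501  0.0469] own -0.0 -0.2177 feeler yaw 93.64 tz [ 6.e-04 -5.e-04 -1.e+00] F [ 0.4 -4.2  4.9] T [-0.73  0.07 -0.04] op 0.0242 24.7
```

Emit:
arm_command --deltas '[[[0,0.1,0.02,0,0,0],[0,0.1,0.01,0,0,0],[-0.01,0.1,0,0,0,0],[0,0.1,0,0,0,0]]]'

```text
t: 15.53
tool_pos: [0.6528, -0.1457, 0.0469]
orientation: [2.15, 2.291, -0.0]
force: [0.4, -4.3, 4.8]
opening: 0.0241
gripper_force: 24.7
```

Emit:
arm_command --deltas '[[[0,0.1,0,0,0,0],[0,0.1,0,0,0,0],[-0.01,0.1,0,0,0,0],[0,0.1,0,0,0,0]]]'

```text
t: 15.87
tool_pos: [0.6528, -0.1416, 0.0469]
orientation: [2.15, 2.291, 0.0]
force: [-0.2, -5.0, 4.5]
opening: 0.0243
gripper_force: 24.7
```

Emit:
arm_command --deltas '[[[0,0.1,0.03,0,0,0],[0,0.1,0.03,0,0,0],[0,0.1,0,0,0,0]]]'

```text
t: 16.12
tool_pos: [0.6523, -0.1382, 0.0469]
orientation: [-2.149, -2.29, 0.0]
force: [-0.2, -2.6, 1.8]
opening: 0.0236
gripper_force: 24.7
```

```bash
python3 -c "
from h import *
st()"
```

```text
t 16.1167 p [ 0.6523 -0.1382  0.0469] own -0.0004 -0.2059 feeler yaw 93.66 tz [-1.e-03  6.e-04 -1.e+00] F [-0.2 -2.6  1.8] T [-0.44  0.02 -0.02] op 0.0236 24.7
```

Emit:
arm_command --deltas '[[[-0.01,0.1,0,0,0,0],[0,0.1,0,0,0,0],[0,0.1,0,0,0,0]]]'

```text
t: 16.37
tool_pos: [0.6522, -0.1353, 0.0469]
orientation: [-2.149, -2.29, 0.0]
force: [-0.7, -1.6, -0.2]
opening: 0.0238
gripper_force: 24.7
```

Emit:
arm_command --deltas '[[[-0.01,0.1,0,0,0,0],[0,0.1,0,0,0,0],[0,0.1,0,0,0,0]]]'

```text
t: 16.62
tool_pos: [0.6521, -0.1323, 0.0469]
orientation: [-2.149, -2.29, 0.0]
force: [-0.1, -0.6, -0.6]
opening: 0.0244
gripper_force: 24.7
```

Emit:
arm_command --deltas '[[[-0.01,0.1,0,0,0,0],[0,0.1,0,0,0,0],[0,0.1,0,0,0,0]]]'

```text
t: 16.87
tool_pos: [0.6521, -0.1294, 0.0471]
orientation: [-2.149, -2.291, 0.0]
force: [-0.1, -0.0, -2.0]
opening: 0.0237
gripper_force: 24.7
```

Emit:
arm_command --deltas '[[[-0.01,0.1,0,0,0,0],[0,0.1,0,0,0,0],[0,0.1,0,0,0,0]]]'

```text
t: 17.12
tool_pos: [0.6522, -0.1266, 0.0473]
orientation: [-2.149, -2.291, 0.0]
force: [1.2, -0.0, -2.8]
opening: 0.0239
gripper_force: 24.7
```

Emit:
arm_command --deltas '[[[-0.01,0.1,-0.03,0,0,0],[0,0.1,0,0,0,0],[0,0.1,0,0,0,0]]]'

```text
t: 17.37
tool_pos: [0.6522, -0.1236, 0.0472]
orientation: [2.15, 2.291, 0.0]
force: [-0.4, -0.3, -2.4]
opening: 0.024
gripper_force: 24.7
```

Emit:
arm_command --deltas '[[[-0.01,0.1,0,0,0,0],[0,0.1,0,0,0,0],[0,0.1,0,0,0,0]]]'

```text
t: 17.62
tool_pos: [0.6521, -0.1206, 0.0472]
orientation: [2.15, 2.291, -0.0]
force: [-0.3, -0.5, -2.3]
opening: 0.0242
gripper_force: 24.7
```

Emit:
arm_command --deltas '[[[-0.01,0.1,-0.03,0,0,0],[0,0.1,0,0,0,0],[0,0.1,0,0,0,0]]]'

```text
t: 17.87
tool_pos: [0.6521, -0.1176, 0.0469]
orientation: [2.15, 2.291, 0.0]
force: [-0.8, -0.6, -2.2]
opening: 0.0245
gripper_force: 24.7
```

Emit:
arm_command --deltas '[[[-0.01,0.1,0,0,0,0],[0,0.1,0,0,0,0],[0,0.1,0,0,0,0]]]'

```text
t: 18.12
tool_pos: [0.6519, -0.1146, 0.0469]
orientation: [2.15, 2.291, 0.0]
force: [0.2, -0.9, -1.6]
opening: 0.0238
gripper_force: 24.7
```

Emit:
arm_command --deltas '[[[-0.01,0.1,-0.01,0,0,0],[0,0.1,0,0,0,0],[0,0.1,0,0,0,0]]]'

```text
t: 18.37
tool_pos: [0.6519, -0.1117, 0.0469]
orientation: [2.149, 2.291, 0.0]
force: [0.6, -0.3, -0.7]
opening: 0.024
gripper_force: 24.7
```

Emit:
arm_command --deltas '[[[-0.01,0.1,0,0,0,0],[0,0.1,0,0,0,0],[0,0.1,0,0,0,0]]]'

```text
t: 18.62
tool_pos: [0.6518, -0.1087, 0.0469]
orientation: [2.149, 2.291, 0.0]
force: [0.2, -1.5, -0.6]
opening: 0.0238
gripper_force: 24.7
```

Emit:
arm_command --deltas '[[[-0.01,0.1,0,0,0,0],[0,0.1,0,0,0,0],[0,0.1,0,0,0,0]]]'

```text
t: 18.87
tool_pos: [0.6517, -0.1057, 0.0469]
orientation: [2.149, 2.291, 0.0]
force: [-0.2, -1.3, 0.7]
opening: 0.0239
gripper_force: 24.7
```

Emit:
arm_command --deltas '[[[-0.01,0.1,0,0,0,0],[0,0.1,0,0,0,0],[0,0.1,0,0,0,0]]]'

```text
t: 19.12
tool_pos: [0.6516, -0.1027, 0.0469]
orientation: [2.149, 2.291, 0.0]
force: [0.7, -1.7, 1.9]
opening: 0.0238
gripper_force: 24.7
```

Emit:
arm_command --deltas '[[[-0.01,0.1,0.01,0,0,0],[0,0.1,0,0,0,0],[0,0.1,0,0,0,0]]]'

```text
t: 19.37
tool_pos: [0.6515, -0.0996, 0.0469]
orientation: [2.149, 2.291, 0.0]
force: [-0.2, -1.7, 0.4]
opening: 0.0241
gripper_force: 24.7
```

Emit:
arm_command --deltas '[[[-0.01,0.1,0,0,0,0],[0,0.1,0,0,0,0],[0,0.1,0,0,0,0]]]'

```text
t: 19.62
tool_pos: [0.6513, -0.0969, 0.0469]
orientation: [2.149, 2.291, -0.0]
force: [1.3, -4.4, 0.5]
opening: 0.0243
gripper_force: 24.7
```

Drag jumped to 4.4 N with the same down-force, so the foot is touching. I'll go on in small steps.

Emit:
arm_command --deltas '[[[0,0.1,0,0,0,0],[0,0.1,0,0,0,0]]]'

```text
t: 19.78
tool_pos: [0.6513, -0.0951, 0.0469]
orientation: [2.149, 2.29, -0.001]
force: [0.1, -4.7, -0.1]
opening: 0.0244
gripper_force: 24.7
```

```bash
python3 -c "
from h import *
st()"
```

```text
t 19.7833 p [ 0.6513 -0.0951  0.0469] own 0.0003 -0.1628 feeler yaw 93.64 tz [ 1.e-04 -7.e-04 -1.e+00] F [ 0.1 -4.7 -0.1] T [-0.8   0.03  0.01] op 0.0244 24.7
```

Emit:
arm_command --deltas '[[[-0.01,0.1,0,0,0,0],[0,0.1,0,0,0,0]]]'

```text
t: 19.95
tool_pos: [0.6513, -0.0932, 0.0469]
orientation: [2.149, 2.29, -0.001]
force: [0.1, -5.9, 0.7]
opening: 0.0239
gripper_force: 24.7
```

```bash
python3 -c "
from h import *
st()"
```

```text
t 19.95 p [ 0.6513 -0.0932  0.0469] own 0.0003 -0.1608 feeler yaw 93.63 tz [ 2.e-04 -7.e-04 -1.e+00] F [ 0.1 -5.9  0.7] T [-0.93 -0.02  0.01] op 0.0239 24.7
```

Emit:
arm_command --deltas '[[[0,0,0,0,0,0],[0,0,0,0,0,0],[0,0,0,0,0,0],[0,0,0,0,0,0],[0,0,0,0,0,0],[0,0,0,0,0,0]]]' --gripper 0.4

```text
t: 20.45
tool_pos: [0.6512, -0.0925, 0.0467]
orientation: [-2.149, -2.291, -0.0]
force: [0.0, -0.4, -0.6]
opening: 0.0592
gripper_force: 0.0
```

Emit:
arm_command --deltas '[[[0,0,0.5,0,0,0],[0,0,1,0,0,0],[0,0,2,0,0,0],[0,0,3,0,0,0],[0,0,3,0,0,0],[-1,-1,3,0,0,0],[-2,-2,2,0,0,0],[-2.5,-2.5,0,0,0,0],[-2.5,-2.5,0,0,0,0],[-2,-2,0,0,0,0],[-1,-1,0,0,0,0],[0,0,0,0,0,0]]]'

```text
t: 21.45
tool_pos: [0.5399, -0.2049, 0.1931]
orientation: [2.152, 2.287, -0.0]
force: [-0.4, 0.2, -1.0]
opening: 0.0651
gripper_force: 0.0
```

Run:
```python
from h import *
st()
s=snap('scene','s5'); t=snap('top','t5')
a=cv2.resize(s[200:350,170:350],None,fx=3,fy=3,interpolation=cv2.INTER_CUBIC)
b=cv2.resize(t[120:260,100:370],None,fx=540/270,fy=2,interpolation=cv2.INTER_CUBIC)
w=np.zeros((a.shape[0]+0,800,3),np.uint8); w=np.zeros((590,560,3),np.uint8); w[:300,:540]=cv2.resize(s[200:350,170:440],None,fx=2,fy=2); w[305:585,:540]=b
cv2.imwrite('pics/c5.png',w)
```

```text
t 21.45 p [ 0.5399 -0.2049  0.1931] own -0.1153 -0.2682 feeler yaw 93.48 tz [ 9.0e-04 -1.2e-03 -1.0e+00] F [-0.4  0.2 -1. ] T [-0.07  0.02  0.01] op 0.0651 0.0
```

View pics/c5.png

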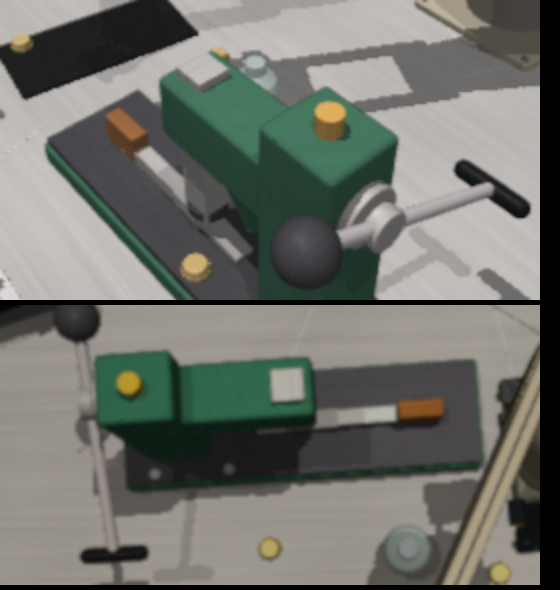

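The feeler lies under the foot with its tip visible beyond it at composite (238,250). The lever is down, and the caps and bottle are in place. A quick numeric check, then hand in.

Run:
```python
from h import *
s=cv2.imread('pics/s5.png'); t=cv2.imread('pics/t5.png')
def own(n,uv,z): d=onz(n,uv,z)[:2]-O; return np.array([d@EX,d@EY])
h=cv2.cvtColor(t,cv2.COLOR_BGR2HSV); m=cv2.inRange(h,(3,120,60),(18,255,255)); k=np.zeros_like(m); k[150:190,290:335]=m[150:190,290:335]
c=max(cv2.findContours(k,0,1)[0],key=cv2.contourArea); r=cv2.minAreaRect(c); P=np.array([own('top',p,.08) for p in cv2.boxPoints(r)])
e=[P[1]-P[0],P[2]-P[1]]; L=max(e,key=np.linalg.norm); print('handle own',P.mean(0).round(4),'expected y -.160; tilt deg',(np.degrees(np.arctan2(L[0],L[1]))).round(2))
def bb(img,roi,th=70):
    x0,y0,x1,y1=roi; q=(img[y0:y1,x0:x1].max(2)<th).astype(np.uint8)
    return cv2.minAreaRect(max(cv2.findContours(q,0,1)[0],key=cv2.contourArea)+[x0,y0])
print('bar',tri(bb(s,(392,275,440,312))[0],bb(t,(136,232,178,256))[0]))
hy=cv2.inRange(h,(18,80,90),(35,255,255))
for c in cv2.findContours(hy,0,2)[0]:
    (x,y),r=cv2.minEnclosingCircle(c)
    if 140<x<440 and y>150 and r>3: print('yel',round(x),round(y))
```

```text
handle own [-0.0014 -0.1575] expected y -.160; tilt deg -175.98
bar (array([0.46411322, 0.29211397, 0.16614161]), np.float64(0.0005245152430426188))
yel 350 302
yel 256 277
yel 349 254
yel 234 241
yel 164 158
```

Run:
```python
from h import *
s=cv2.imread('pics/s5.png'); g=s.sum(2).astype(float)
def own(n,uv,z): d=onz(n,uv,z)[:2]-O; return np.array([d@EX,d@EY])
P=lambda x,y,z:(*(O+x*EX+y*EY),z)
ys=np.linspace(-.15,.07,500); u=proj('scene',[P(.012,y,.04) for y in ys])
for v in range(int(u[0,1])+1,int(u[-1,1])+2,2):
    uc=int(u[np.abs(u[:,1]-v).argmin(),0]); r=g[v,uc-10:uc+12]; th=np.median(r[:6])+30
    i=next((k for k in range(4,22) if r[k]>th),None)
    if i: print(v,own('scene',(uc-10+i-(r[i]-th)/(r[i]-r[i-1]),v),.04).round(4).tolist())
print('pred tip corners',proj('scene',[P(.012,.06,.04),P(-.012,.06,.04)]).round(1).tolist())
cv2.imwrite('pics/c6.png',cv2.resize(s[255:335,215:305],None,fx=7,fy=7,interpolation=cv2.INTER_CUBIC))
```

```text
277 [0.004, -0.1405]
279 [0.0061, -0.1335]
281 [0.0099, -0.1281]
283 [0.0106, -0.1201]
285 [0.0102, -0.1112]
287 [0.0101, -0.1026]
289 [0.0103, -0.0944]
291 [0.0104, -0.0862]
293 [0.0103, -0.0779]
295 [0.0099, -0.0695]
297 [0.0099, -0.0614]
299 [0.0095, -0.0531]
301 [0.0118, -0.0473]
303 [0.0124, -0.04]
305 [0.011, -0.0311]
307 [0.0115, -0.0239]
309 [0.0117, -0.0165]
311 [0.0042, -0.0024]
313 [-0.0048, 0.0128]
315 [-0.0058, 0.021]
317 [-0.0042, 0.0269]
319 [0.0106, 0.0212]
321 [0.0121, 0.0271]
323 [0.0118, 0.0343]
325 [0.0121, 0.0411]
327 [0.0123, 0.0479]
329 [0.0123, 0.0547]
pred tip corners [[286.9, 330.5], [295.3, 324.4]]
```

View pics/c6.png

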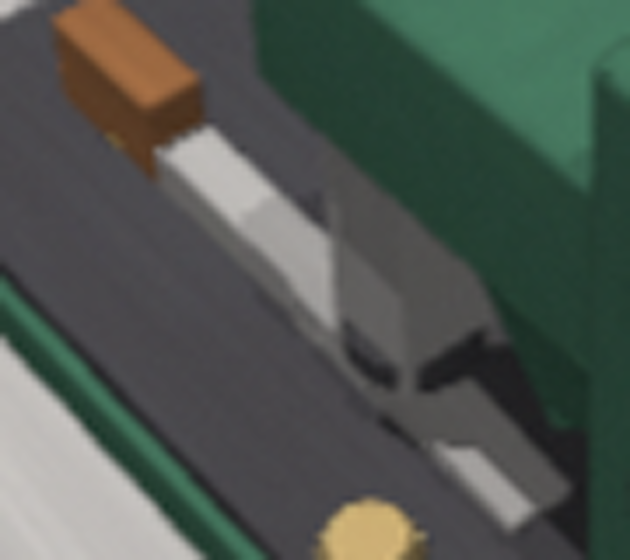

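The blade edge runs at own x = +12 mm from end to end and the neck edge at +10 mm. So the feeler is square, centred and flat, with its tip about 58 mm past the foot. Handing in.

```bash
python3 -c "
from h import *
print(ticket.close_job())"
```

```text
the job is handed in; nothing more can be done
None
```

The job is handed in: lever at its stop, feeler flat and square under the foot (about 6 N drag felt, nip estimated near 3 N from the travel), released, and nothing else touched; the judged result was not shown.

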